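# Clamp a jug lid, punch the maker's mark, release it

## Robot

A 6-joint arm with a two-finger parallel gripper is mounted at the origin on the work surface. World frame = base frame: x ahead of the robot, y to its left, z up, the work surface at z = 0. Lengths are in m, angles in rad, forces in N, time in s.
With the tool pointing down it reaches from about 0.3 to 0.875 m from the base axis. Payload 6.4 kg.
Tool frame: the origin (TCP) lies between the finger pads; the fingertips stand 19 mm ahead of it and the grasp point (between the pads) is the TCP; z points along the fingers, y is the direction in which the jaws open and shut (so a half turn about z gives the same grasp; the last joint's range is limited). The gripper opens to 85 mm and grips with 20 to 120 N. Pads are 22 mm wide; open, the fingers measure 114 mm over their backs; the gripper's body (76 mm by 85 mm) begins 54 mm behind the grasp point. The pads swing forward as they close: fully open they stand 13 mm farther back than shut.
Start: joints at [-1.318, 0.181, 1.607, -0, 1.354, -0.206], TCP at [0.255, -0.516, 0.25] pointing down, gripper open.
Joint ranges: [-2.99, 2.99], [-0.89, 2.07], [0.3, 2.58], [-1.14, 4.28], [0, 2.63], [-3.12, 3.12]. Speed limits (rad/s): [2.57, 2.57, 3.01, 3.14, 3.14, 3.14].

## Interface

Orientations are given as a unit quaternion [w, x, y, z].
In Python, from bench import * gives the robot as it stands.
- The arm moves only by the tool apply_moves, never from a script. Its argument "moves" is a list that holds one entry, the list of rows, each a list of 7 numbers: the shift along the tool's x, y, z in cm, then the turn, a rotation vector about the tool's x, y, z in rad, then the opening, from 0 (shut) to 1 (fully open). A call has 1 to 8 rows; each row is the pose to reach, as a shift and turn from the pose commanded when the call began, along the tool's axes at that moment; what a row does not reach only later rows make up. A row lasts 1/10 s, in which the tool goes at most 50 mm and 8.59 degrees, less where a joint would pass 70% of its speed; a pose out of reach is approached as far as the arm can. A call with a gripper value outside its range is refused whole. The fingers move at their own pace and stop on an object; the grip force is fixed at half the most. Time passes only in rows, so rows that repeat a pose let the fingers close. It gives the time, the measured TCP pose, the force and the opening at its end, in the units of the state.
- get_obs(): the state, without advancing time (a new reading comes with each control period).
- camera(name): name is "side" or "top"; returns the picture (480x640x3 uint8, red, green, blue); there is no depth.
- get_calibration(name): a dict with "vertical_fov" (degrees; the focal length in pixels is half the picture's height over the tangent of half this angle, whatever the lens; pixels are square), "cx", "cy" (the principal point, pixels), "R" (3x3) and "t" (3): a world point X has camera coordinates R X + t. Camera axes: x right, y down, z forward; pixel columns grow to the right and rows downward; lengths in m; the calibration is good to about 2 mm. A picture is of the moment at which its call begins. get_calibration takes no time and is no camera call.
- hand_in(): hands the job in, once; it reports no verdict.
The state is a dict: "time_s": time; "q": joint angles; "dq": joint speeds; "joint_efforts": joint torques, N m; "eef_pos": TCP position; "eef_rot": TCP orientation; "wrist_force": force on the tool from outside, world axes, zero at the start; "torque": the same for the moment, N m; "opening": opening from 0.0 (shut) to 1.0 (fully open).
Only numpy, scipy, OpenCV 4.12 (cv2) and the standard library are available. Lean on these libraries where they do the work, as an engineer would, in place of code of your own. Each camera call takes 0.05 s, during which the arm holds its last target. There are 200 camera calls.

## Task

The bamboo jug lid in the marking jig needs its maker's mark. Press the red lever down over centre until the clamp locks on the lid, then, with the lid clamped, drive the brass punch fully down with the mallet (not with the gripper) and let it spring back. Stand the mallet back on the cork mat on its head as it was, swing the red lever all the way back up so that the clamp is open again, and leave the lid in its nest and the glassware and stacked lids where they are.

Things in the scene. Friction and masses are not known exactly. Their poses are not given: they have to be found in the camera images.
- jig: Marking jig fixed to the bench: grey plate 280 x 110 x 12 mm. Origin on the bench under its centre line, 20 mm from mid-length. Its x axis runs along the plate, from the toggle clamp (x < 0) to the lid nest (centre x = 75 mm) and punch (x = 105 mm, in a dark guide, top 68 mm high, on a post at x = 137 to 155); z up. Clamp closed, nothing but the punch is higher than 85 mm.
- lever (a joint): Clamp lever angle. 0 open: lever leans 75 deg above level, up and away from the lid (jig's -x), clamp arm raised. Grows as it is pushed down to -x: pad meets lid at 0.9, dead centre 1.15, locked at the stop 1.35 (lever 2 deg below level, pad force 7 N). Needs 2 to 3 N at the grip, up to 7 N near dead centre; stays put when open, snaps to the stop past dead centre. Starts open.
- lever_pivot (a point): Pivot of the lever: on the jig at x = -90 mm, y = 0, 64 mm above the bench. Axes as the jig's.
- lever_grip (a point): Point on the centre line of the lever's red grip, 115 mm from the pivot. The grip is a round bar 18 mm thick that covers 57 to 140 mm from the pivot. Its x axis points along the lever away from the pivot, its y axis is the hinge line.
- clamp_pad: Sprung black rubber pad, 22 mm wide, 10 mm thick, at the end of the steel clamp arm; origin at the middle of its lower face; z points up its spindle. The arm is 85 mm long, pivoted at the jig's x = -30 mm, 42 mm above the bench; raised (63 deg) it reaches 135 mm high. Closed, it presses the lid at the jig's x = 55 mm.
- lid: Pale bamboo lid, disc 90 mm across, 16 mm thick, lying loose in the nest with 1.5 mm of play. Origin at the centre of its underside, 12 mm above the bench.
- punch (a joint): How far the brass punch is pressed down, in m: 0 up, 0.010 fully down (stop). A spring returns it: 2.4 N starts it, 6.4 N takes it fully down.
- punch_top (a point): Centre of the punch's flat brass cap, 26 mm across; up, it stands 104 mm above the bench.
- mallet: Mallet, 0.3 kg: black rubber head, upright cylinder 56 mm wide, 64 mm high, standing by itself on its flat striking face; origin at the centre of that face, z up. Wooden handle level along its -x axis from the head to 151 mm from the origin, 22 mm wide, 20 mm high, centre line 32 mm above the striking face.
- mallet_grip (a point): Point on the centre line of the mallet's handle, 47 mm from the head's axis, 32 mm above the striking face. Axes as the mallet's.
- mat: Cork mat fixed to the bench, 200 (its x) x 160 (its y) x 4 mm, on which the mallet stands. Origin at the centre of its underside.
- cup: Clear glass mug, 72 mm wide, 85 mm high; origin at the centre of its underside. To be left alone.
- vial: Green glass jar with a bamboo cap, 52 mm wide, 100 mm high; origin at the centre of its underside. To be left alone.
- lid_stack: Stack of three finished lids stuck together, 76 mm across, 42 mm high; origin at the centre of its underside. To be left alone.

How it is judged:
By the outcome, as a careful person would: the job done as asked, in the order asked, and still so for the second after the job is handed in, with the robot touching nothing.
It also fails if it takes over 72 s, if anything falls off the work surface, if the arm or the gripper's body presses on something with over 40 N, if the wrist force passes 120 N, or if a joint passes its speed limit or range.

## Working session

There is one attempt and no reset: what is moved stays moved. The work goes in short steps, Python scripts to look and compute and a tool call to move; the robot and the scene stay as the last step left them, time stands still between calls to the robot, and variables do not carry over. Pictures are saved under pics/ and viewed, about 8 in all and at most 12, crops included, and the job is handed in when it is done.

Besides the shell and the picture viewer there is one more tool, called as a command line: name --argument value ..., lists and objects as JSON in quotes. apply_moves: Moves the arm, as the interface text tells. Its arguments: {"type":"object","properties":{"moves":{"type":"array","items":{"type":"array","items":{"type":"array","items":{"type":"number"}}}}},"required":["moves"]}

```bash
ls; mkdir -p pics
python3 - <<'E'
from bench import *
import cv2,numpy as np
for n in("top","side"):
    im=camera(n); cv2.imwrite(f"pics/{n}0.png",im[:,:,::-1]); c=get_calibration(n); print(n,{k:(np.round(v,4).tolist() if not isinstance(v,str) else v) for k,v in c.items()})
print(get_obs())
E
```

```text
pics
top {'vertical_fov': 46.0144, 'cx': 319.801, 'cy': 245.4187, 'R': [[-0.0003, -0.9998, 0.0181], [-0.9956, -0.0014, -0.0933], [0.0933, -0.018, -0.9955]], 't': [0.0171, 0.5801, 1.209]}
side {'vertical_fov': 54.2181, 'cx': 318.619, 'cy': 238.9925, 'R': [[-0.8278, -0.5608, -0.0125], [-0.3961, 0.6003, -0.6948], [0.3972, -0.5702, -0.7191]], 't': [0.4772, 0.3164, 0.9601]}
{'time_s': 0.1, 'q': array([-1.31829410e+00,  1.81499157e-01,  1.60791715e+00,  5.83348450e-06,
        1.35377821e+00, -2.06282781e-01]), 'dq': array([-0.00106921, -0.00170114, -0.00268337,  0.00026269,  0.00025038,
       -0.00095079]), 'joint_efforts': array([ 6.74839030e-04, -4.45870042e+01, -3.52239811e+01, -1.66355239e-04,
        4.07257990e-03, -1.23176758e-05]), 'eef_pos': array([ 0.25455103, -0.51506551,  0.24945157]), 'eef_rot': array([-8.00785459e-04,  9.73804542e-01,  2.27385294e-01, -1.56606401e-05]), 'wrist_force': array([-0.33786367, -0.79832775,  0.18419165]), 'torque': array([-0.02411018, -0.01618593, -0.01811417]), 'opening': 0.9971720902069372}
```

View pics/top0.png

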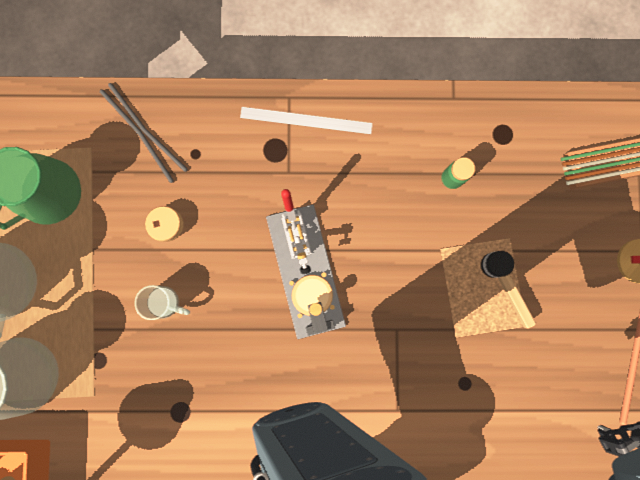

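View pics/side0.png

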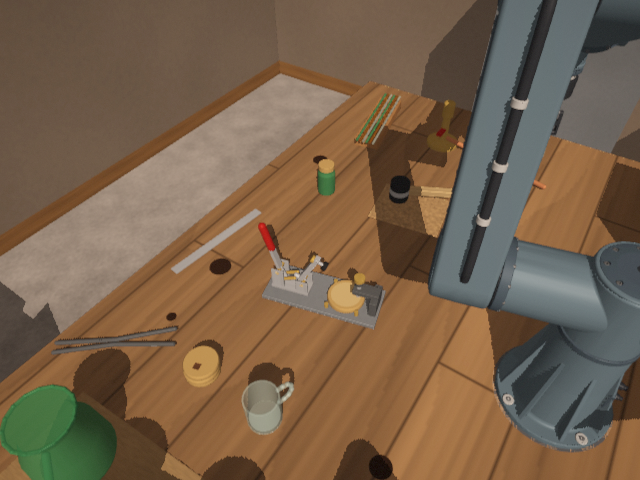

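The top view shows the jig at about (305,270) with the lever at (287,200) pointing away from the robot. The mallet head is at (498,264) with its handle running to (530,325), the vial is at (460,170), the lid stack at (163,224) and the cup at (157,303). The side view agrees. I'll zoom in to measure.

Run:
```python
import cv2,numpy as np
im=cv2.imread("pics/top0.png")
def crop(x,y,w,h,s=4):
    c=cv2.resize(im[y:y+h,x:x+w],None,fx=s,fy=s,interpolation=cv2.INTER_CUBIC)
    for u in range((x+9)//10*10,x+w,10): 
        cv2.line(c,((u-x)*s,0),((u-x)*s,6 if u%50 else 20),(255,255,255),1); cv2.putText(c,str(u),((u-x)*s-10,18),0,.35,(255,255,255),1)
    for v in range((y+9)//10*10,y+h,10): 
        cv2.line(c,(0,(v-y)*s),(6,(v-y)*s),(255,255,255),1); cv2.putText(c,str(v),(8,(v-y)*s+4),0,.35,(255,255,255),1)
    return c
a=crop(258,188,94,150); b=crop(438,236,100,104)
o=np.zeros((600,800,3),np.uint8); o[:600,:376]=a; o[:416,380:780]=b
cv2.imwrite("pics/z0.png",o)
```

```text
(no output)
```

View pics/z0.png

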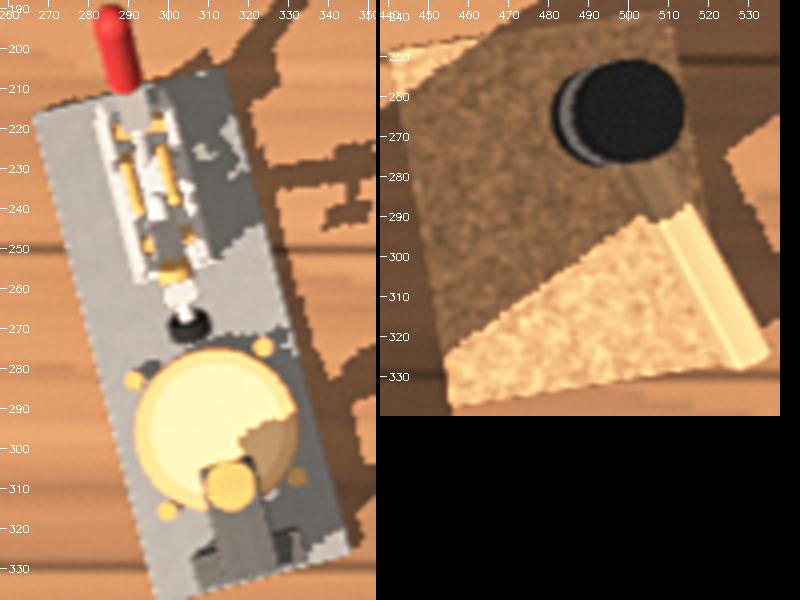

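```bash
cat > h.py <<'E'
from bench import *
import cv2,numpy as np
from scipy.optimize import least_squares
from scipy.spatial.transform import Rotation as Ro
def proj(n,X):
    c=get_calibration(n); f=240/np.tan(np.radians(c["vertical_fov"]/2))
    p=np.atleast_2d(X)@np.array(c["R"]).T+np.array(c["t"])
    return p[:,:2]/p[:,2:]*f+[c["cx"],c["cy"]]
def pose(p,L):
    L=np.atleast_2d(L); c,s=np.cos(p[2]),np.sin(p[2])
    return np.c_[p[0]+c*L[:,0]-s*L[:,1],p[1]+s*L[:,0]+c*L[:,1],L[:,2]]
def fit(n,L,px,p0):
    r=least_squares(lambda p:(proj(n,pose(p,L))-px).ravel(),p0)
    return r.x,np.round((proj(n,pose(r.x,L))-px),1).tolist()
def cur():
    o=get_obs(); q=o["eef_rot"]; return o,np.array(o["eef_pos"]),Ro.from_quat([q[1],q[2],q[3],q[0]])
def to(P,yaw):
    """shift (cm) and rotvec in tool axes to reach P with tool down, tool x at yaw"""
    o,p,R=cur(); T=Ro.from_matrix(np.array([[np.cos(yaw),np.sin(yaw),0],[np.sin(yaw),-np.cos(yaw),0],[0,0,-1]]).T)
    return np.round(R.inv().apply(np.array(P)-p)*100,2),np.round((R.inv()*T).as_rotvec(),3)
E
python3 - <<'E'
from h import *
def j(t): 
    return [-.09-.115*np.cos(t),0,.064+.115*np.sin(t)]
L=[[-.12,-.055,.012],[-.12,.055,.012],[.16,.055,.012],[.16,-.055,.012],[.075,0,.028],[.105,0,.104]]
px=np.array([[266.5,216.7],[313,205],[345.5,326.7],[298,338],[312,295.5],[315.5,309.2]])
P,r=fit("top",L,px,[.53,0,-2.88]); print("jig",P,np.degrees(P[2]),r)
LM=[[0,0,.068],[-.151,-.011,.046],[-.151,.011,.046]]
M,r=fit("top",LM,np.array([[500,263.8],[535,324.8],[528,328.5]]),[.55,-.36,.47]); print("mal",M,np.degrees(M[2]),r)
S=[[p for p in pose(P,L)],[p for p in pose(M,LM)]]
im=cv2.imread("pics/side0.png"); k=3;x0,y0=250,150
c=cv2.resize(im[y0:y0+185,x0:x0+240],None,fx=k,fy=k,interpolation=cv2.INTER_CUBIC)
G=pose(P,L+[[-.09-.14*np.cos(np.radians(75)),0,.064+.14*np.sin(np.radians(75))],j(np.radians(75))])
for X in np.r_[G,pose(M,LM)]:
    u=(proj("side",X)[0]-[x0,y0])*k; cv2.drawMarker(c,tuple(np.int32(np.round(u))),(255,0,255),0,10,1)
cv2.imwrite("pics/s1.png",c)
print("grip open",G[-1],"closed",pose(P,[j(np.radians(-2))]),"lever tip top px",proj("top",G[-2]))
Y=P[2]+np.pi; print("yaw tool",Y)
print(to(G[-1]+[0,0,.08],Y),to(G[-1],Y)); print("mgrip",pose(M,[[-.047,0,.036]]), "punch",G[5])
E
```

```text
jig [ 0.54422789  0.05358837 -2.88529442] -165.31519305728574 [[-0.8, -0.4], [0.7, -1.0], [0.6, -0.1], [-0.7, 1.6], [-0.1, -0.3], [0.3, 0.2]]
mal [ 0.53768487 -0.36384427  0.49050723] 28.103994237424825 [[0.0, -0.0], [0.9, -0.6], [-0.9, 0.6]]
grip open [0.66007999 0.08394876 0.17508147] closed [[0.7424638  0.1055384  0.05998656]] lever tip top px [[285.4778066  191.61303488]]
yaw tool 0.2562982311700863
(array([ 62.89, -35.75,  -0.49]), array([-0.002, -0.   ,  0.202])) (array([ 62.88, -35.74,   7.51]), array([-0.002, -0.   ,  0.202]))
mgrip [[ 0.49622645 -0.38598472  0.036     ]] punch [0.44265772 0.02697071 0.104     ]
```

View pics/s1.png

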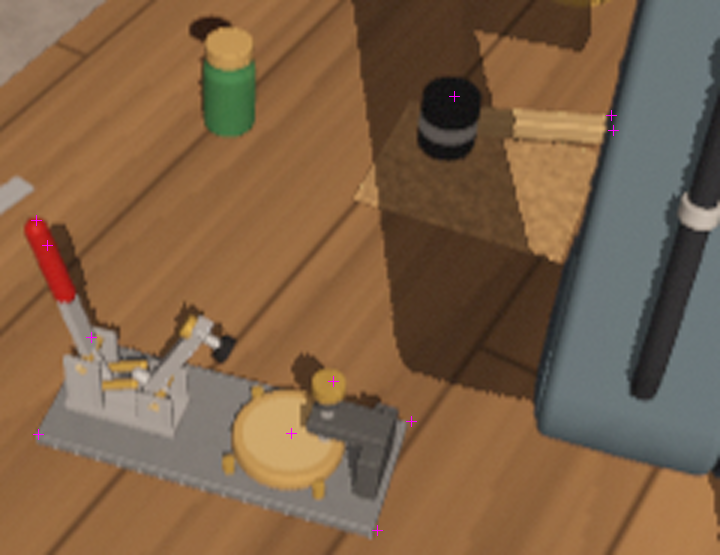

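The fit residuals are about 1 px in the top view and 1–1.5 px in the side view, which fits the 2 mm calibration. Next I move above the lever.

apply_moves --moves '[[[4, -2.3, -0.3, 0, 0, 0.03, 1], [8, -4.5, -0.6, 0, 0, 0.06, 1], [12, -6.8, -0.9, 0, 0, 0.09, 1], [16, -9.1, -1.2, 0, 0, 0.12, 1], [20, -11.4, -1.5, 0, 0, 0.15, 1], [24, -13.6, -1.8, 0, 0, 0.18, 1], [28, -15.9, -2, 0, 0, 0.2, 1], [32, -18.2, -2, 0, 0, 0.202, 1]]]'

```text
time_s: 0.9
eef_pos: [0.4617, -0.2089, 0.2704]
eef_rot: [0.0, 0.992, 0.128, 0.0]
wrist_force: [0.6, -0.2, 0.4]
opening: 1.0
```

```bash
python3 -c "
from h import *
print(cur()[1],to([.660,.084,.175],.256))"
```

```text
[ 0.46169582 -0.20891847  0.2704367 ] (array([ 26.6 , -23.32,   9.54]), array([ 0., -0.,  0.]))
```

apply_moves --moves '[[[3.8, -3.3, 0, 0, 0, 0, 1], [7.6, -6.7, 0, 0, 0, 0, 1], [11.4, -10, 0, 0, 0, 0, 1], [15.2, -13.3, 0, 0, 0, 0, 1], [19, -16.7, 0, 0, 0, 0, 1], [22.8, -20, 0, 0, 0, 0, 1], [26.6, -23.3, 0, 0, 0, 0, 1], [26.6, -23.3, 0, 0, 0, 0, 0.6]]]'

```text
time_s: 1.7
eef_pos: [0.6604, 0.0874, 0.2688]
eef_rot: [-0.001, 0.991, 0.131, -0.0]
wrist_force: [-0.3, -0.7, -1.3]
opening: 0.859
```

apply_moves --moves '[[[0, 0, 2, 0, 0, 0, 0.6], [0, 0, 4, 0, 0, 0, 0.6], [0, 0, 6, 0, 0, 0, 0.6], [0, 0, 8, 0, 0, 0, 0.6], [0, 0, 9.5, 0, 0, 0, 0.6], [0, 0, 9.5, 0, 0, 0, 0.6]]]'

```text
time_s: 2.3
eef_pos: [0.6572, 0.0819, 0.1722]
eef_rot: [-0.0, 0.992, 0.128, -0.003]
wrist_force: [-0.7, -0.1, 0.1]
opening: 0.602
```

```bash
python3 -c "
from h import *
print(cur()[1],to([.660,.084,.175],.256))
a=camera('top')[120:320,220:420,::-1]; b=camera('side')[180:380,200:400,::-1]
cv2.imwrite('pics/a1.png',cv2.resize(np.hstack([a,b]),None,fx=2,fy=2,interpolation=cv2.INTER_CUBIC))"
```

```text
[0.65715362 0.08191372 0.17216415] (array([ 0.33, -0.13, -0.29]), array([-0.002,  0.005,  0.   ]))
```

View pics/a1.png

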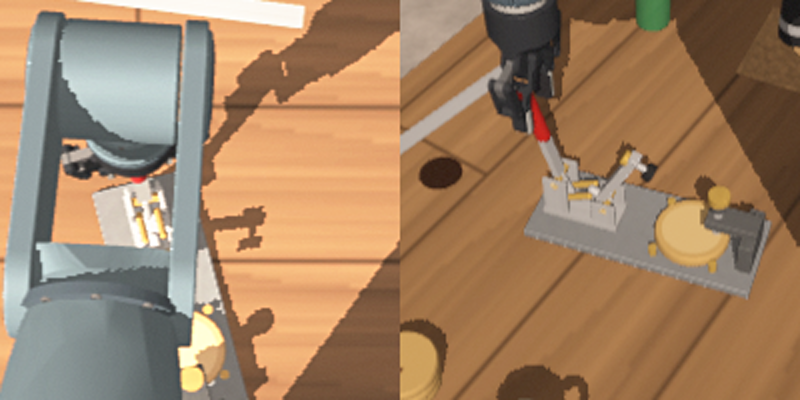

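The lever is between the fingers, so I close on it.

apply_moves --moves '[[[0.2, -0.1, -0.2, 0, 0, 0, 0.6], [0.2, -0.1, -0.2, 0, 0, 0, 0.3], [0.2, -0.1, -0.2, 0, 0, 0, 0], [0.2, -0.1, -0.2, 0, 0, 0, 0], [0.2, -0.1, -0.2, 0, 0, 0, 0], [0.2, -0.1, -0.2, 0, 0, 0, 0], [0.2, -0.1, -0.2, 0, 0, 0, 0]]]'

```text
time_s: 3.1
eef_pos: [0.6611, 0.0858, 0.1787]
eef_rot: [-0.001, 0.992, 0.129, 0.001]
wrist_force: [-1.1, 6.7, 4.5]
opening: 0.194
```

```bash
python3 -c "
from h import *
o,p,R=cur(); P=[.54423,.05359,-2.88529]
pv=pose(P,[[-.09,0,.064]])[0]; d=R.inv().apply(p-pv)*100; print(p,d,np.hypot(d[0],d[2]),np.degrees(np.arctan2(-d[2],d[0])),o['wrist_force'],o['torque'],o['opening'])
r=np.hypot(d[0],d[2]); a0=np.arctan2(-d[2],d[0])
for t in np.arange(0,1.36,.09): print(round(t,2),np.round([r*np.cos(a0-t)-d[0],-r*np.sin(a0-t)-d[2]],2))
"
```

```text
[0.66108932 0.08575343 0.17872834] [  3.14612946  -0.16945069 -11.46529006] 11.889112949471166 74.65546374489448 [-1.09595698  6.73112352  4.49032832] [0.98013822 0.21690921 0.01197439] 0.19373693428739458
0.0 [0. 0.]
0.09 [1.02 0.33]
0.18 [2.   0.75]
0.27 [2.94 1.25]
0.36 [3.84 1.84]
0.45 [4.67 2.51]
0.54 [5.45 3.25]
0.63 [6.15 4.05]
0.72 [6.78 4.92]
0.81 [7.33 5.84]
0.9 [7.79 6.8 ]
0.99 [8.17 7.8 ]
1.08 [8.45 8.84]
1.17 [8.64 9.89]
1.26 [ 8.73 10.95]
1.35 [ 8.73 12.02]
```

apply_moves --moves '[[[0.5, -0.1, 0.15, 0, 0, 0, 0], [1.02, -0.1, 0.33, 0, 0, 0, 0], [1.5, -0.1, 0.53, 0, 0, 0, 0], [2, -0.1, 0.75, 0, 0, 0, 0], [2.5, -0.1, 1, 0, 0, 0, 0], [2.94, -0.1, 1.25, 0, 0, 0, 0], [3.4, -0.1, 1.54, 0, 0, 0, 0], [3.84, -0.1, 1.84, 0, 0, 0, 0]]]'

```text
time_s: 3.9
eef_pos: [0.6987, 0.0957, 0.1613]
eef_rot: [-0.001, 0.992, 0.128, 0.001]
wrist_force: [-1.7, 3.4, 6.1]
opening: 0.193
```

```bash
cat > lev.py <<'E'
from h import *
o,p,R=cur(); P=[.54423,.05359,-2.88529]
pv=pose(P,[[-.09,0,.064]])[0]; d=R.inv().apply(p-pv)*100; r=np.hypot(d[0],d[2]); a0=np.arctan2(-d[2],d[0])
print(np.round(p,4),np.round(d,2),round(r,2),'t',round(np.radians(75)-a0,3),'F tool',np.round(R.inv().apply(o['wrist_force']),1),np.round(R.inv().apply(o['torque']),2),o['opening'])
for t in np.arange(0,.76,.0625): print(round(t,3),np.round([11.89*np.cos(a0-t)-d[0],-11.89*np.sin(a0-t)-d[2]],2),end=' ')
E
python3 lev.py
```

```text
[0.6987 0.0957 0.1613] [ 7.04 -0.16 -9.71] 11.99 t 0.365 F tool [-0.7 -3.7 -6.1] [ 0.61 -0.29  0.13] 0.19344758516991764
0.0 [-0.06  0.08] 0.062 [0.53 0.54] 0.125 [1.09 1.03] 0.188 [1.61 1.55] 0.25 [2.11 2.11] 0.312 [2.56 2.69] 0.375 [2.98 3.31] 0.438 [3.36 3.95] 0.5 [3.7  4.61] 0.562 [4.   5.29] 0.625 [4.25 5.98] 0.688 [4.46 6.7 ] 0.75 [4.63 7.42]
```

apply_moves --moves '[[[0.55, -0.05, 0.5, 0, 0, 0, 0], [1.1, -0.05, 1, 0, 0, 0, 0], [1.62, -0.05, 1.5, 0, 0, 0, 0], [2.12, -0.05, 2.06, 0, 0, 0, 0], [2.58, -0.05, 2.65, 0, 0, 0, 0], [3, -0.05, 3.28, 0, 0, 0, 0], [3.38, -0.05, 3.92, 0, 0, 0, 0], [3.72, -0.05, 4.6, 0, 0, 0, 0]]]'

```text
time_s: 4.7
eef_pos: [0.7348, 0.1053, 0.1149]
eef_rot: [-0.0, 0.992, 0.128, 0.002]
wrist_force: [1.1, 2.0, 6.6]
opening: 0.193
```

```bash
python3 lev.py
```

```text
[0.7348 0.1053 0.1149] [10.76 -0.16 -5.06] 11.89 t 0.87 F tool [ 1.6 -1.6 -6.5] [ 0.23 -0.19 -0.18] 0.19318006024306028
0.0 [ 0. -0.] 0.062 [0.3  0.68] 0.125 [0.55 1.38] 0.188 [0.75 2.09] 0.25 [0.92 2.82] 0.312 [1.03 3.55] 0.375 [1.11 4.29] 0.438 [1.13 5.04] 0.5 [1.11 5.78] 0.562 [1.04 6.52] 0.625 [0.93 7.25] 0.688 [0.77 7.98] 0.75 [0.56 8.69]
```

apply_moves --moves '[[[0.3, 0, 0.68, 0, 0, 0, 0], [0.55, 0, 1.38, 0, 0, 0, 0], [0.75, 0, 2.1, 0, 0, 0, 0], [0.92, 0, 2.8, 0, 0, 0, 0], [1.03, 0, 3.55, 0, 0, 0, 0], [1.1, 0, 4.3, 0, 0, 0, 0], [1.13, 0, 5.0, 0, 0, 0, 0], [1.12, 0, 5.55, 0, 0, 0, 0]]]'

```text
time_s: 5.5
eef_pos: [0.7441, 0.1078, 0.0569]
eef_rot: [-0.0, 0.992, 0.128, -0.0]
wrist_force: [-0.2, 4.3, 2.4]
opening: 0.195
```

```bash
python3 lev.py
```

```text
[0.7441 0.1078 0.0569] [11.71 -0.16  0.71] 11.73 t 1.37 F tool [ 0.9 -4.2 -2.4] [ 0.53 -0.25  0.2 ] 0.19533609383009098
0.0 [0.16 0.01] 0.062 [0.09 0.75] 0.125 [-0.02  1.48] 0.188 [-0.18  2.21] 0.25 [-0.38  2.92] 0.312 [-0.63  3.62] 0.375 [-0.93  4.31] 0.438 [-1.26  4.97] 0.5 [-1.63  5.61] 0.562 [-2.05  6.23] 0.625 [-2.5   6.82] 0.688 [-2.99  7.38] 0.75 [-3.51  7.91]
```

apply_moves --moves '[[[0, 0, 0.1, 0, 0, 0, 0], [0, 0, 0.1, 0, 0, 0, 0.6], [0, 0, 0, 0, 0, 0, 0.6], [0, 0, 0, 0, 0, 0, 0.6], [0, 0, -2, 0, 0, 0, 0.6], [0, 0, -6, 0, 0, 0, 0.6], [0, 0, -11, 0, 0, 0, 0.7], [0, 0, -16, 0, 0, 0, 0.7]]]'

```text
time_s: 6.3
eef_pos: [0.7441, 0.107, 0.2206]
eef_rot: [0.0, 0.992, 0.128, 0.0]
wrist_force: [0.9, -0.5, 0.4]
opening: 0.699
```

```bash
python3 -c "
from h import *
print(cur()[1],to([.4962,-.386,.2],.4905))
b=camera('side')[180:380,200:420,::-1]
cv2.imwrite('pics/a2.png',cv2.resize(b,None,fx=3,fy=3,interpolation=cv2.INTER_CUBIC))"
```

```text
[0.74412624 0.10698609 0.22059072] (array([-36.49,  41.39,   2.05]), array([ 0.   , -0.   , -0.234]))
```

View pics/a2.png

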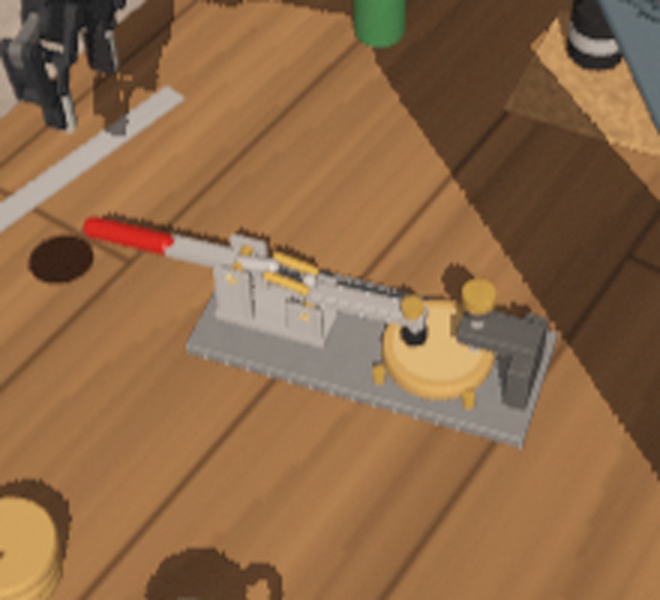

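The side view shows the lever level at (130,235) and the pad on the lid at (413,333), so the clamp is locked. Next is the mallet.

apply_moves --moves '[[[-3, 3.4, 0, 0, 0, -0.03, 0.7], [-6, 6.8, 0, 0, 0, -0.06, 0.7], [-9, 10.2, 0, 0, 0, -0.09, 0.7], [-12, 13.6, 0, 0, 0, -0.12, 0.7], [-15, 17, 0, 0, 0, -0.15, 0.7], [-18, 20.4, 0, 0, 0, -0.18, 0.7], [-21, 23.8, 0, 0, 0, -0.21, 0.7], [-24, 27.2, 0, 0, 0, -0.234, 0.7]]]'

```text
time_s: 7.15
eef_pos: [0.5805, -0.2186, 0.2193]
eef_rot: [0.001, 0.97, 0.243, 0.001]
wrist_force: [0.8, 0.3, -0.3]
opening: 0.699
```

```bash
python3 -c "
from h import *
print(cur()[1],to([.4962,-.386,.15],.4905))"
```

```text
[ 0.5805326  -0.21861045  0.21933655] (array([-15.35,  10.75,   6.94]), array([ 0.002, -0.001,  0.001]))
```

apply_moves --moves '[[[-3, 2.1, 0, 0, 0, 0, 0.7], [-6, 4.2, 0, 0, 0, 0, 0.7], [-9, 6.3, 0, 0, 0, 0, 0.7], [-12, 8.5, 0, 0, 0, 0, 0.7], [-14, 9.9, 1.5, 0, 0, 0, 0.7], [-15.3, 10.8, 4, 0, 0, 0, 0.7], [-15.3, 10.8, 6, 0, 0, 0, 0.7], [-15.3, 10.8, 7, 0, 0, 0, 0.7]]]'

```text
time_s: 7.95
eef_pos: [0.4963, -0.3844, 0.1467]
eef_rot: [-0.001, 0.97, 0.242, -0.0]
wrist_force: [0.0, -1.1, 0.2]
opening: 0.698
```

```bash
python3 -c "
from h import *
print(cur()[1],to([.4962,-.386,.037],.4905))
a=camera('top')[200:360,420:600,::-1]; b=camera('side')[120:280,330:510,::-1]
cv2.imwrite('pics/a3.png',cv2.resize(np.hstack([a,b]),None,fx=2.2,fy=2.2,interpolation=cv2.INTER_CUBIC))"
```

```text
[ 0.49629314 -0.38444529  0.1467205 ] (array([-0.08,  0.15, 10.97]), array([-0.001,  0.   , -0.001]))
```

View pics/a3.png

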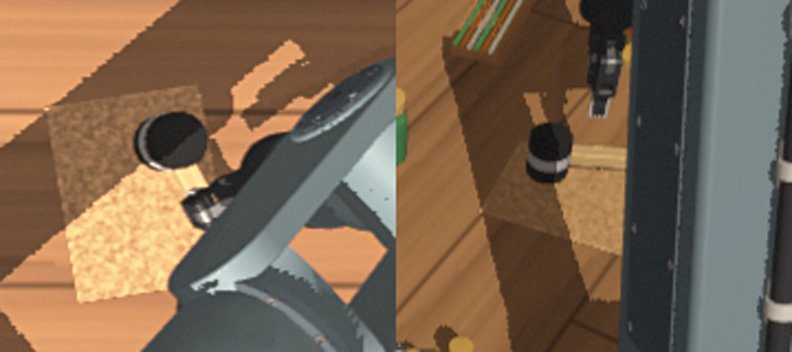

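The gripper is above the handle in both views, with the head at about (172,140) in the left half. I descend and grip.

apply_moves --moves '[[[0, 0.1, 3, 0, 0, 0, 0.7], [0, 0.1, 6, 0, 0, 0, 0.7], [0, 0.1, 8.5, 0, 0, 0, 0.7], [0, 0.1, 10, 0, 0, 0, 0.7], [0, 0.1, 10.9, 0, 0, 0, 0.7], [0, 0.1, 10.9, 0, 0, 0, 0.7]]]'

```text
time_s: 8.65
eef_pos: [0.4979, -0.3848, 0.0383]
eef_rot: [-0.0, 0.97, 0.243, -0.0]
wrist_force: [-0.5, -0.2, 0.5]
opening: 0.697
```

apply_moves --moves '[[[0, 0, 0, 0, 0, 0, 0.4], [0, 0, 0, 0, 0, 0, 0], [0, 0, 0, 0, 0, 0, 0], [0, 0, 0, 0, 0, 0, 0], [0, 0, 0, 0, 0, 0, 0], [0, 0, 0, 0, 0, 0, 0], [0, 0, 0, 0, 0, 0, 0]]]'

```text
time_s: 9.35
eef_pos: [0.4984, -0.3861, 0.0399]
eef_rot: [0.001, 0.97, 0.243, 0.001]
wrist_force: [-0.3, -0.2, 5.7]
opening: 0.242
```

```bash
python3 -c "
from h import *
o,p,R=cur();print(p,o['eef_rot'],o['wrist_force'],o['torque'])"
```

```text
[ 0.49844792 -0.38606897  0.03992788] [1.22271635e-03 9.70051960e-01 2.42893664e-01 6.05699030e-04] [-0.29746304 -0.16711918  5.74456704] [-0.01375893  0.02330688  0.00401878]
```

apply_moves --moves '[[[0, 0, -1, 0, 0, 0, 0], [0, 0, -2.5, 0, 0, 0, 0], [0, 0, -5, 0, 0, 0, 0], [0, 0, -8, 0, 0, 0, 0], [0, 0, -11, 0, 0, 0, 0], [0, 0, -14, 0, 0, 0, 0], [0, 0, -16, 0, 0, 0, 0], [0, 0, -16, 0, 0, 0, 0]]]'

```text
time_s: 10.15
eef_pos: [0.4991, -0.3865, 0.2032]
eef_rot: [0.003, 0.97, 0.243, 0.002]
wrist_force: [0.5, -0.7, -2.9]
opening: 0.247
```

```bash
python3 -c "
from h import *
o,p,R=cur();print(p,o['q'],o['wrist_force'],R.inv().apply(o['torque']),to([.403,.005,.2],.4905))"
```

```text
[ 0.49914365 -0.38646678  0.20318468] [-8.46585019e-01  3.41177675e-01  1.50730683e+00  6.27993546e-05
  1.28575632e+00  2.33231940e-01] [ 0.54421706 -0.73710251 -2.86161891] [-0.02593709 -0.0798196   0.01721251] (array([  9.98, -39.06,   0.06]), array([ 0.007, -0.002,  0.   ]))
```

apply_moves --moves '[[[0.8, -3, 0, 0, 0, 0, 0], [1.8, -7, 0, 0, 0, 0, 0], [2.8, -11, 0, 0, 0, 0, 0], [3.8, -15, 0, 0, 0, 0, 0], [4.8, -19, 0, 0, 0, 0, 0], [5.9, -23, 0, 0, 0, 0, 0], [6.9, -27, 0, 0, 0, 0, 0], [7.7, -30, 0, 0, 0, 0, 0]]]'

```text
time_s: 10.95
eef_pos: [0.4223, -0.0815, 0.1971]
eef_rot: [-0.001, 0.97, 0.243, -0.001]
wrist_force: [0.7, -0.0, -3.5]
opening: 0.246
```

apply_moves --moves '[[[0.7, -2.7, 0, 0, 0, 0, 0], [1.4, -5.4, 0, 0, 0, 0, 0], [2, -7.7, 0, 0, 0, 0, 0], [2.3, -9, 0, 0, 0, 0, 0], [2.3, -9, 0, 0, 0, 0, 0], [2.3, -9, 0, 0, 0, 0, 0]]]'

```text
time_s: 11.55
eef_pos: [0.4021, 0.0057, 0.1981]
eef_rot: [0.0, 0.97, 0.243, -0.0]
wrist_force: [-0.4, -0.5, -2.4]
opening: 0.246
```

```bash
python3 -c "
from h import *
o,p,R=cur();print(p,o['wrist_force'],to([.403,.005,.15],.4905))
c=R.apply([.0455,0,.036])+p; print('face centre',c,proj('top',c),proj('side',c))
a=camera('top')[220:400,240:420,::-1]; b=camera('side')[200:380,270:450,::-1]
cv2.imwrite('pics/a4.png',cv2.resize(np.hstack([a,b]),None,fx=2.2,fy=2.2,interpolation=cv2.INTER_CUBIC))"
```

```text
[0.4020818  0.00574711 0.19814392] [-0.3714149  -0.52361643 -2.44640359] (array([0.05, 0.11, 4.81]), array([0.   , 0.   , 0.001]))
face centre [0.44218851 0.02720226 0.16212477] [[316.02376289 310.19434755]] [[362.44942524 259.9593145 ]]
```

View pics/a4.png

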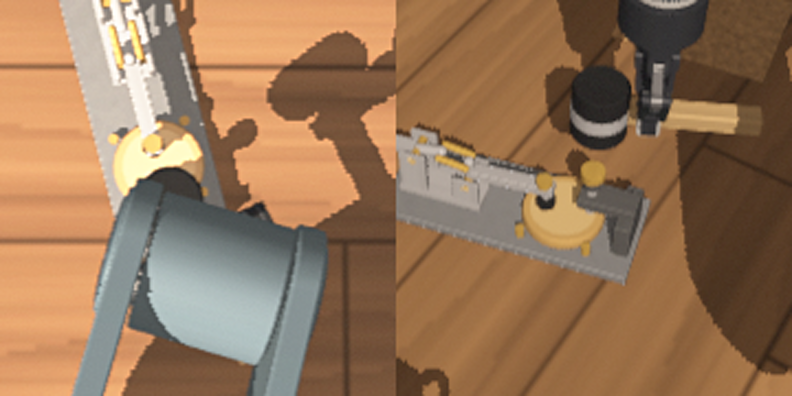

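The mallet is held level, with its head at (600,110) in the right half, over the punch at (593,172). I lower it.

apply_moves --moves '[[[0, 0, 1.5, 0, 0, 0, 0], [0, 0, 3, 0, 0, 0, 0], [0, 0, 4.2, 0, 0, 0, 0], [0, 0, 5, 0, 0, 0, 0], [0, 0, 5.3, 0, 0, 0, 0], [0, 0, 5.3, 0, 0, 0, 0]]]'

```text
time_s: 12.25
eef_pos: [0.402, 0.0059, 0.1451]
eef_rot: [-0.0, 0.97, 0.243, -0.0]
wrist_force: [0.5, -0.8, -2.5]
opening: 0.242
```

apply_moves --moves '[[[0, 0, 0.2, 0, 0, 0, 0], [0, 0, 0.5, 0, 0, 0, 0], [0, 0, 0.8, 0, 0, 0, 0], [0, 0, 1, 0, 0, 0, 0], [0, 0, 1, 0, 0, 0, 0], [0, 0, 1, 0, 0, 0, 0]]]'

```text
time_s: 12.85
eef_pos: [0.4025, 0.0059, 0.1358]
eef_rot: [0.0, 0.97, 0.243, 0.0]
wrist_force: [0.3, -0.7, 0.4]
opening: 0.25
```

```bash
python3 -c "
from h import *
o,p,R=cur();print(p,o['wrist_force'],R.inv().apply(o['torque']))"
```

```text
[0.40254524 0.0059089  0.13576756] [ 0.34281291 -0.66513334  0.36498531] [-0.12797401  0.04647077  0.02704847]
```

Contact is made at TCP z ≈ 0.138. I press on.

apply_moves --moves '[[[0, 0, 0.3, 0, 0, 0, 0], [0, 0, 0.5, 0, 0, 0, 0], [0, 0, 0.7, 0, 0, 0, 0], [0, 0, 0.8, 0, 0, 0, 0], [0, 0, 0.8, 0, 0, 0, 0]]]'

```text
time_s: 13.35
eef_pos: [0.4028, 0.0053, 0.1288]
eef_rot: [0.001, 0.97, 0.243, 0.0]
wrist_force: [-7.0, -3.8, 17.1]
opening: 0.244
```

apply_moves --moves '[[[0, 0, 0.1, 0, 0, 0, 0], [0, 0, 0.2, 0, 0, 0, 0], [0, 0, 0.2, 0, 0, 0, 0]]]'

```text
time_s: 13.65
eef_pos: [0.4024, 0.0049, 0.1273]
eef_rot: [0.001, 0.97, 0.243, -0.0]
wrist_force: [-12.4, -5.4, 25.2]
opening: 0.25
```

The 28 N net force is well above the 6.4 N needed, so the punch is at its stop. I take a quick confirming picture, then lift.

```bash
python3 -c "
from h import *
b=camera('side')[200:380,270:450,::-1]; cv2.imwrite('pics/a5a.png',b)"
```

apply_moves --moves '[[[0, 0, -0.5, 0, 0, 0, 0], [0, 0, -1.5, 0, 0, 0, 0], [0, 0, -3, 0, 0, 0, 0], [0, 0, -5, 0, 0, 0, 0], [0, 0, -6.5, 0, 0, 0, 0], [0, 0, -7, 0, 0, 0, 0], [0, 0, -7, 0, 0, 0, 0]]]'

```text
time_s: 14.4
eef_pos: [0.402, 0.0062, 0.1955]
eef_rot: [-0.0, 0.97, 0.243, 0.0]
wrist_force: [-1.2, 0.8, -3.8]
opening: 0.248
```

```bash
python3 -c "
from h import *
o,p,R=cur();print(p,o['wrist_force'],to([.4984,-.3861,.2],.4904))
b=camera('side')[200:380,270:450,::-1]
cv2.imwrite('pics/a5.png',cv2.resize(np.hstack([cv2.imread('pics/a5a.png'),b]),None,fx=2.2,fy=2.2,interpolation=cv2.INTER_CUBIC))"
```

```text
[0.40202475 0.00622513 0.19549391] [-1.2442067   0.81977796 -3.75959527] (array([-10.  ,  39.14,  -0.45]), array([ 0.   , -0.   ,  0.001]))
```

View pics/a5.png

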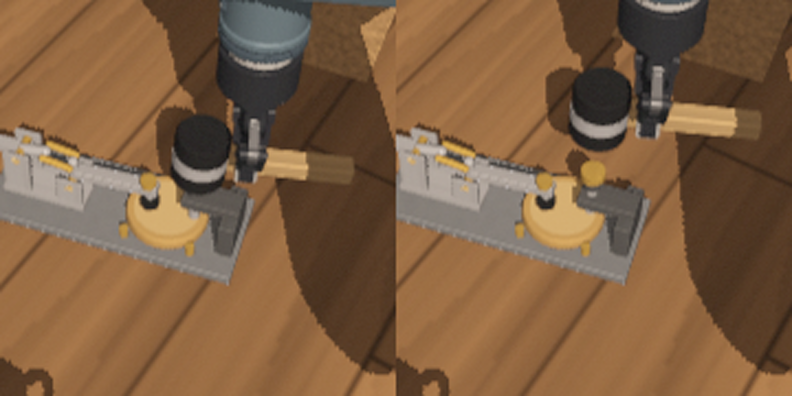

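The left half shows the punch fully down under the head. The right half shows it sprung back at (593,172), with the clamp still locked. I return the mallet to the mat.

apply_moves --moves '[[[-0.8, 3, -0.2, 0, 0, 0, 0], [-1.8, 7, -0.4, 0, 0, 0, 0], [-2.8, 11, -0.5, 0, 0, 0, 0], [-3.8, 15, -0.5, 0, 0, 0, 0], [-4.8, 19, -0.5, 0, 0, 0, 0], [-5.9, 23, -0.5, 0, 0, 0, 0], [-6.9, 27, -0.5, 0, 0, 0, 0], [-7.7, 30, -0.5, 0, 0, 0, 0]]]'

```text
time_s: 15.25
eef_pos: [0.4752, -0.2968, 0.1985]
eef_rot: [-0.001, 0.97, 0.242, -0.001]
wrist_force: [0.5, 1.0, -2.5]
opening: 0.244
```

apply_moves --moves '[[[-0.7, 2.7, 0, 0, 0, 0, 0], [-1.4, 5.4, 0, 0, 0, 0, 0], [-2, 7.8, 0, 0, 0, 0, 0], [-2.3, 9.1, 0, 0, 0, 0, 0], [-2.3, 9.1, 2, 0, 0, 0, 0], [-2.3, 9.1, 5, 0, 0, 0, 0], [-2.3, 9.1, 8, 0, 0, 0, 0], [-2.3, 9.1, 8, 0, 0, 0, 0]]]'

```text
time_s: 16.05
eef_pos: [0.4952, -0.3822, 0.1142]
eef_rot: [-0.005, 0.97, 0.243, -0.003]
wrist_force: [-0.7, -0.2, -3.5]
opening: 0.244
```

```bash
python3 -c "
from h import *
o,p,R=cur();print(p,o['wrist_force'],to([.4984,-.3861,.04],.4904))"
```

```text
[ 0.49522815 -0.38215096  0.11419498] [-0.65346    -0.22003016 -3.45805874] (array([0.11, 0.58, 7.41]), array([-0.012,  0.003,  0.001]))
```

apply_moves --moves '[[[0, 0, 1.5, 0, 0, 0, 0], [0, 0, 3.5, 0, 0, 0, 0], [0, 0, 5.3, 0, 0, 0, 0], [0, 0, 6.5, 0, 0, 0, 0], [0, 0, 6.9, 0, 0, 0, 0], [0, 0, 6.9, 0, 0, 0, 0]]]'

```text
time_s: 16.65
eef_pos: [0.4983, -0.3859, 0.0514]
eef_rot: [-0.0, 0.97, 0.243, 0.0]
wrist_force: [0.5, -0.2, -2.5]
opening: 0.243
```

```bash
python3 -c "
from h import *
o,p,R=cur();print(p,o['wrist_force'],R.inv().apply(o['torque']),to([.4984,-.3861,.04],.4904))"
```

```text
[ 0.4983302 -0.3859362  0.0514371] [ 0.46901554 -0.15739056 -2.4506925 ] [-0.01625415 -0.01161666  0.01661566] (array([-0.  ,  0.02,  1.14]), array([-0.   , -0.   ,  0.001]))
```

apply_moves --moves '[[[0, 0, 0.3, 0, 0, 0, 0], [0, 0, 0.6, 0, 0, 0, 0], [0, 0, 0.9, 0, 0, 0, 0], [0, 0, 1, 0, 0, 0, 0], [0, 0, 1, 0, 0, 0, 0]]]'

```text
time_s: 17.15
eef_pos: [0.4981, -0.3858, 0.0412]
eef_rot: [-0.0, 0.97, 0.243, -0.0]
wrist_force: [-0.1, 0.8, -2.8]
opening: 0.247
```

apply_moves --moves '[[[0, 0, 0.1, 0, 0, 0, 0], [0, 0, 0.15, 0, 0, 0, 0], [0, 0, 0.15, 0, 0, 0, 0]]]'

```text
time_s: 17.45
eef_pos: [0.4982, -0.3859, 0.0398]
eef_rot: [-0.0, 0.97, 0.243, -0.0]
wrist_force: [1.1, 0.6, -1.7]
opening: 0.247
```

apply_moves --moves '[[[0, 0, 0.1, 0, 0, 0, 0], [0, 0, 0.2, 0, 0, 0, 0], [0, 0, 0.2, 0, 0, 0, 0]]]'

```text
time_s: 17.75
eef_pos: [0.4983, -0.3861, 0.0388]
eef_rot: [0.0, 0.97, 0.243, -0.0]
wrist_force: [-2.1, 1.0, 4.5]
opening: 0.244
```

apply_moves --moves '[[[0, 0, 0, 0, 0, 0, 0.3], [0, 0, 0, 0, 0, 0, 0.45], [0, 0, 0, 0, 0, 0, 0.6], [0, 0, 0, 0, 0, 0, 0.7], [0, 0, 0, 0, 0, 0, 0.7], [0, 0, -2, 0, 0, 0, 0.7], [0, 0, -5, 0, 0, 0, 0.7], [0, 0, -9, 0, 0, 0, 0.7]]]'

```text
time_s: 18.55
eef_pos: [0.4971, -0.3847, 0.1267]
eef_rot: [-0.002, 0.97, 0.243, -0.001]
wrist_force: [0.3, -0.3, 0.7]
opening: 0.701
```

apply_moves --moves '[[[0, 0, -4, 0, 0, 0, 0.7], [2, -3, -8, 0, 0, 0, 0.7], [5, -6, -10, 0, 0, 0, 0.7], [8, -9, -10, 0, 0, 0, 0.7], [11, -12.4, -10, 0, 0, 0, 0.7], [14, -15.8, -10, 0, 0, 0, 0.7], [17, -19, -10, 0, 0, 0, 0.7]]]'

```text
time_s: 19.25
eef_pos: [0.5587, -0.1363, 0.2281]
eef_rot: [0.0, 0.97, 0.243, 0.0]
wrist_force: [1.0, 0.0, -0.6]
opening: 0.696
```

```bash
python3 -c "
from h import *
o,p,R=cur();print(p,to([.7441,.107,.2],.256))
a=camera('top')[200:360,420:600,::-1]; b=camera('side')[120:280,330:510,::-1]
cv2.imwrite('pics/a6.png',cv2.resize(np.hstack([a,b]),None,fx=2.2,fy=2.2,interpolation=cv2.INTER_CUBIC))"
```

```text
[ 0.55867282 -0.13633814  0.22809366] (array([ 27.82, -12.73,   2.82]), array([ 0.   , -0.   ,  0.235]))
```

View pics/a6.png

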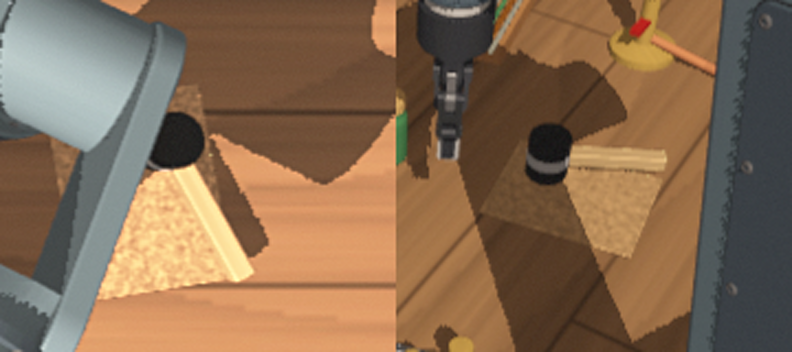

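The mallet stands level on the mat in its original place, with the head at (550,150) in the right half. Now back to the lever.

apply_moves --moves '[[[3.6, -1.6, 0, 0, 0, 0.05, 0.6], [7.2, -3.3, 0, 0, 0, 0.1, 0.6], [10.8, -5, 0, 0, 0, 0.15, 0.6], [14.4, -6.6, 0, 0, 0, 0.2, 0.6], [18, -8.2, 0, 0, 0, 0.235, 0.6], [21.6, -9.9, 0, 0, 0, 0.235, 0.6], [25.2, -11.5, 0, 0, 0, 0.235, 0.6], [27.8, -12.7, 2, 0, 0, 0.235, 0.6]]]'

```text
time_s: 20.15
eef_pos: [0.747, 0.1061, 0.2112]
eef_rot: [0.0, 0.992, 0.128, 0.003]
wrist_force: [0.2, -0.7, 1.5]
opening: 0.6
```

apply_moves --moves '[[[0, 0, 2, 0, 0, 0, 0.6], [0, 0, 4, 0, 0, 0, 0.6], [0, 0, 4, 0, 0, 0, 0.6]]]'

```text
time_s: 20.45
eef_pos: [0.7418, 0.1043, 0.1631]
eef_rot: [-0.0, 0.992, 0.128, -0.004]
wrist_force: [-0.8, 0.0, 0.1]
opening: 0.598
```

```bash
python3 -c "
from h import *
o,p,R=cur();print(p,to([.7436,.1065,.0575],.256))"
```

```text
[0.7417762  0.10426669 0.16313312] (array([ 0.31, -0.15, 10.56]), array([-0.002,  0.007, -0.   ]))
```

apply_moves --moves '[[[0.2, -0.2, 3, 0, 0, 0, 0.6], [0.2, -0.2, 6, 0, 0, 0, 0.6], [0.2, -0.2, 8.5, 0, 0, 0, 0.6], [0.2, -0.2, 10, 0, 0, 0, 0.6], [0.2, -0.2, 10.4, 0, 0, 0, 0.6], [0.2, -0.2, 10.4, 0, 0, 0, 0.6]]]'

```text
time_s: 21.05
eef_pos: [0.7457, 0.1069, 0.0644]
eef_rot: [0.0, 0.992, 0.127, 0.0]
wrist_force: [0.7, 0.5, 0.9]
opening: 0.597
```

apply_moves --moves '[[[0, 0, 0, 0, 0, 0, 0.3], [0, 0, 0, 0, 0, 0, 0], [0, 0, 0, 0, 0, 0, 0], [0, 0, 0, 0, 0, 0, 0], [0, 0, 0, 0, 0, 0, 0], [0, 0, 0, 0, 0, 0, 0]]]'

```text
time_s: 21.65
eef_pos: [0.7463, 0.1083, 0.0662]
eef_rot: [-0.0, 0.992, 0.128, 0.001]
wrist_force: [-1.7, 2.9, 6.2]
opening: 0.189
```

```bash
sed -i '$d' lev.py
cat >> lev.py <<'E'
for t in np.arange(0,1.5,.0625): print(round(t,3),np.round([11.75*np.cos(a0+t)-d[0],-11.75*np.sin(a0+t)-d[2]],2),end=' ')
E
python3 lev.py
```

```text
[0.7463 0.1083 0.0662] [11.93 -0.17 -0.19] 11.93 t 1.293 F tool [-0.8 -3.2 -6.2] [ 0.65 -0.14  0.02] 0.18885016930221266
0.0 [-0.18  0.  ] 0.062 [-0.22 -0.73] 0.125 [-0.3  -1.46] 0.188 [-0.42 -2.18] 0.25 [-0.59 -2.9 ] 0.312 [-0.81 -3.6 ] 0.375 [-1.07 -4.29] 0.438 [-1.37 -4.96] 0.5 [-1.71 -5.61] 0.562 [-2.09 -6.23] 0.625 [-2.51 -6.84] 0.688 [-2.97 -7.41] 0.75 [-3.46 -7.96] 0.812 [-3.98 -8.47] 0.875 [-4.54 -8.95] 0.938 [-5.13 -9.39] 1.0 [-5.74 -9.8 ] 1.062 [ -6.37 -10.17] 1.125 [ -7.03 -10.49] 1.188 [ -7.71 -10.78] 1.25 [ -8.4  -11.02] 1.312 [ -9.11 -11.22] 1.375 [ -9.82 -11.37] 1.438 [-10.55 -11.48]
```

apply_moves --moves '[[[0, -0.1, -0.75, 0, 0, 0, 0], [-0.04, -0.1, -1.5, 0, 0, 0, 0], [-0.13, -0.1, -2.23, 0, 0, 0, 0], [-0.27, -0.1, -2.96, 0, 0, 0, 0], [-0.45, -0.1, -3.7, 0, 0, 0, 0], [-0.68, -0.1, -4.4, 0, 0, 0, 0], [-0.95, -0.1, -5.1, 0, 0, 0, 0], [-1.26, -0.1, -5.8, 0, 0, 0, 0]]]'

```text
time_s: 22.45
eef_pos: [0.7287, 0.1038, 0.119]
eef_rot: [0.0, 0.992, 0.127, -0.005]
wrist_force: [-7.1, -4.9, -10.5]
opening: 0.185
```

```bash
cat > lev2.py <<'E'
from h import *
import sys
o,p,R=cur(); P=[.54423,.05359,-2.88529]
pv=pose(P,[[-.09,0,.064]])[0]; d=R.inv().apply(p-pv)*100+[0,0,.6]; r=np.hypot(d[0],d[2]); a0=np.arctan2(-d[2],d[0])
print(np.round(p,4),np.round(d,2),round(r,2),'t',round(np.radians(75)-a0,3),'F tool',np.round(R.inv().apply(o['wrist_force']),1),np.round(R.inv().apply(o['torque']),2),o['opening'])
for t in np.arange(0,1,.0625): print(round(t,3),np.round([r*np.cos(a0+t)-d[0],-r*np.sin(a0+t)-d[2]],2),end=' ')
E
python3 lev2.py
```

```text
[0.7287 0.1038 0.119 ] [10.06 -0.2  -5.01] 11.23 t 0.847 F tool [-7.9  2.9 10.6] [-0.5  -1.07 -0.04] 0.18479894220741452
0.0 [0. 0.] 0.062 [-0.33 -0.62] 0.125 [-0.7  -1.21] 0.188 [-1.11 -1.79] 0.25 [-1.55 -2.33] 0.312 [-2.03 -2.85] 0.375 [-2.53 -3.34] 0.438 [-3.07 -3.79] 0.5 [-3.63 -4.21] 0.562 [-4.22 -4.59] 0.625 [-4.83 -4.94] 0.688 [-5.46 -5.24] 0.75 [-6.11 -5.51] 0.812 [-6.78 -5.74] 0.875 [-7.45 -5.92] 0.938 [-8.14 -6.06]
```

apply_moves --moves '[[[-0.3, 0, 0, 0, 0, 0, 0], [-0.6, 0, 0, 0, 0, 0, 0], [-0.6, 0, 0, 0, 0, 0, 0]]]'

```text
time_s: 22.75
eef_pos: [0.7271, 0.1034, 0.122]
eef_rot: [0.0, 0.992, 0.128, 0.0]
wrist_force: [0.8, -1.3, -7.0]
opening: 0.184
```

```bash
python3 lev2.py
```

```text
[0.7271 0.1034 0.122 ] [ 9.95 -0.18 -5.2 ] 11.23 t 0.828 F tool [0.5 1.4 7. ] [-0.11  0.55 -0.1 ] 0.18396045678784897
0.0 [0. 0.] 0.062 [-0.34 -0.61] 0.125 [-0.73 -1.2 ] 0.188 [-1.14 -1.76] 0.25 [-1.6 -2.3] 0.312 [-2.08 -2.81] 0.375 [-2.6  -3.28] 0.438 [-3.14 -3.73] 0.5 [-3.71 -4.14] 0.562 [-4.31 -4.51] 0.625 [-4.92 -4.84] 0.688 [-5.56 -5.14] 0.75 [-6.21 -5.39] 0.812 [-6.88 -5.6 ] 0.875 [-7.56 -5.77] 0.938 [-8.25 -5.9 ]
```

apply_moves --moves '[[[-0.34, 0, -0.61, 0, 0, 0, 0], [-0.73, 0, -1.2, 0, 0, 0, 0], [-1.14, 0, -1.76, 0, 0, 0, 0], [-1.6, 0, -2.3, 0, 0, 0, 0], [-1.6, 0, -2.3, 0, 0, 0, 0]]]'

```text
time_s: 23.25
eef_pos: [0.707, 0.0981, 0.143]
eef_rot: [0.0, 0.992, 0.128, -0.006]
wrist_force: [-10.8, -5.3, -8.6]
opening: 0.174
```

```bash
python3 lev2.py
```

```text
[0.707  0.0981 0.143 ] [ 7.78 -0.19 -7.39] 10.73 t 0.549 F tool [-11.7   2.4   8.7] [-0.45 -1.86 -0.25] 0.17374801876892726
0.0 [ 0. -0.] 0.062 [-0.48 -0.47] 0.125 [-0.98 -0.91] 0.188 [-1.51 -1.32] 0.25 [-2.07 -1.69] 0.312 [-2.65 -2.03] 0.375 [-3.25 -2.34] 0.438 [-3.87 -2.6 ] 0.5 [-4.5  -2.82] 0.562 [-5.14 -3.01] 0.625 [-5.8  -3.15] 0.688 [-6.46 -3.26] 0.75 [-7.13 -3.32] 0.812 [-7.8  -3.34] 0.875 [-8.47 -3.32] 0.938 [-9.14 -3.25]
```

```bash
python3 -c "
from h import *
b=camera('side')[200:330,220:390,::-1]
cv2.imwrite('pics/a7.png',cv2.resize(b,None,fx=4.5,fy=4.5,interpolation=cv2.INTER_CUBIC))"
```

```text
(no output)
```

View pics/a7.png

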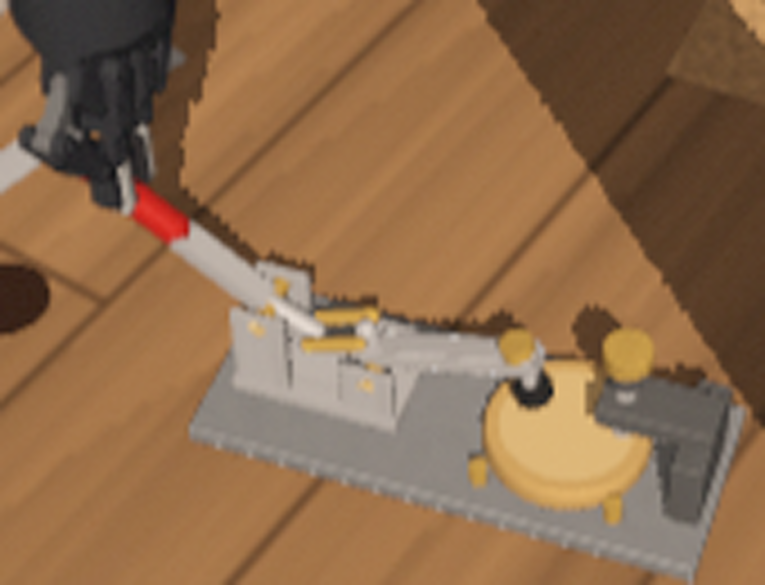

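The clamp is unlocked, but the lever sits at a lower angle than the tool, with the red grip at (150,205) and slipping toward the fingertips. I'll estimate the true lever angle and regrip deeper.

Run:
```python
from h import *
P=[.54423,.05359,-2.88529]
for deg in range(10,60,5):
    a=np.radians(deg); print(deg,[np.round((proj('side',pose(P,[[-.09-l*np.cos(a),0,.064+l*np.sin(a)]]))[0]-[220,200])*4.5).tolist() for l in(0,.057,.1)])
o,p,R=cur(); print('tcp px',(proj('side',p)[0]-[220,200])*4.5,'tip',(proj('side',p-[0,0,.019])[0]-[220,200])*4.5,R.inv().apply(o['wrist_force']))
```

```text
10 [[276.0, 303.0], [178.0, 265.0], [104.0, 237.0]]
15 [[276.0, 303.0], [179.0, 259.0], [106.0, 227.0]]
20 [[276.0, 303.0], [180.0, 254.0], [108.0, 217.0]]
25 [[276.0, 303.0], [183.0, 249.0], [112.0, 208.0]]
30 [[276.0, 303.0], [186.0, 245.0], [117.0, 200.0]]
35 [[276.0, 303.0], [190.0, 240.0], [123.0, 193.0]]
40 [[276.0, 303.0], [194.0, 237.0], [131.0, 186.0]]
45 [[276.0, 303.0], [200.0, 234.0], [140.0, 180.0]]
50 [[276.0, 303.0], [205.0, 231.0], [150.0, 175.0]]
55 [[276.0, 303.0], [212.0, 229.0], [161.0, 171.0]]
tcp px [122.07678583 167.48143477] tip [126.5462629  192.99572917] [-11.477847     2.85555598   8.42664129]
```

apply_moves --moves '[[[0, 0, 0, 0, 0, 0, 0.35], [0, 0, 0, 0, 0, 0, 0.5], [0.3, 0, 0.4, 0, 0, 0, 0.5], [0.3, 0, 1, 0, 0, 0, 0.5], [0.3, 0, 1.6, 0, 0, 0, 0.5], [0.3, 0, 1.7, 0, 0, 0, 0.5]]]'

```text
time_s: 23.9
eef_pos: [0.7138, 0.1004, 0.1264]
eef_rot: [-0.0, 0.992, 0.128, -0.001]
wrist_force: [0.0, 0.2, -0.9]
opening: 0.504
```

```bash
python3 -c "
from h import *
P=[.54423,.05359,-2.88529]
o,p,R=cur(); print(p,o['wrist_force'],(proj('side',p)[0]-[220,200])*4.5)
b=camera('side')[200:330,220:390,::-1]
cv2.imwrite('pics/a8.png',cv2.resize(b,None,fx=4.5,fy=4.5,interpolation=cv2.INTER_CUBIC))
h=cv2.cvtColor(np.ascontiguousarray(b),cv2.COLOR_BGR2HSV); m=((h[...,0]<8)|(h[...,0]>174))&(h[...,1]>170)&(h[...,2]>70)
a=cv2.imread('pics/a7.png'); ys,xs=np.nonzero(m); print(len(xs),xs.min()*4.5,xs.max()*4.5,ys.min()*4.5,ys.max()*4.5,np.mean(xs)*4.5,np.mean(ys)*4.5)
"
```

```text
[0.71379999 0.10037613 0.12643852] [ 0.0064137   0.16538752 -0.87623395] [113.28179227 187.03042284]
172 72.0 184.5 162.0 238.5 140.20639534883722 201.50581395348837
```

apply_moves --moves '[[[0, 0, -0.2, 0, 0, 0, 0.3], [0, 0, -0.2, 0, 0, 0, 0], [0, 0, -0.2, 0, 0, 0, 0], [0, 0, -0.2, 0, 0, 0, 0], [0, 0, -0.2, 0, 0, 0, 0]]]'

```text
time_s: 24.45
eef_pos: [0.7149, 0.1001, 0.1305]
eef_rot: [0.0, 0.992, 0.128, 0.001]
wrist_force: [0.5, -0.8, 2.0]
opening: 0.19
```

```bash
sed -i 's/+\[0,0,.6\]/+[0,0,float(sys.argv[1])]/' lev2.py; python3 lev2.py -0.4
```

```text
[0.7149 0.1001 0.1305] [ 8.7  -0.18 -7.04] 11.19 t 0.628 F tool [ 0.3  0.9 -2. ] [-0.06  0.03  0.  ] 0.19029315746051775
0.0 [0. 0.] 0.062 [-0.46 -0.53] 0.125 [-0.95 -1.03] 0.188 [-1.46 -1.5 ] 0.25 [-2.01 -1.93] 0.312 [-2.59 -2.33] 0.375 [-3.18 -2.7 ] 0.438 [-3.8  -3.02] 0.5 [-4.44 -3.31] 0.562 [-5.09 -3.55] 0.625 [-5.76 -3.76] 0.688 [-6.44 -3.92] 0.75 [-7.13 -4.04] 0.812 [-7.83 -4.12] 0.875 [-8.53 -4.15] 0.938 [-9.22 -4.14]
```

apply_moves --moves '[[[-0.46, 0, -0.53, 0, 0, 0, 0], [-0.95, 0, -1, 0, 0, 0, 0], [-1.48, 0, -1.45, 0, 0, 0, 0], [-2.05, 0, -1.85, 0, 0, 0, 0], [-2.65, 0, -2.25, 0, 0, 0, 0], [-2.65, 0, -2.25, 0, 0, 0, 0]]]'

```text
time_s: 25.05
eef_pos: [0.6874, 0.0929, 0.1523]
eef_rot: [0.0, 0.992, 0.128, -0.001]
wrist_force: [-1.0, -2.8, -2.2]
opening: 0.188
```

```bash
python3 lev2.py -0.4
```

```text
[0.6874 0.0929 0.1523] [ 5.82 -0.18 -9.24] 10.92 t 0.3 F tool [-1.7  2.4  2.2] [-0.37 -0.24 -0.23] 0.18759080926208782
0.0 [0. 0.] 0.062 [-0.59 -0.35] 0.125 [-1.2  -0.65] 0.188 [-1.83 -0.92] 0.25 [-2.47 -1.15] 0.312 [-3.12 -1.34] 0.375 [-3.79 -1.49] 0.438 [-4.46 -1.59] 0.5 [-5.14 -1.66] 0.562 [-5.83 -1.68] 0.625 [-6.51 -1.66] 0.688 [-7.19 -1.59] 0.75 [-7.86 -1.49] 0.812 [-8.53 -1.34] 0.875 [-9.18 -1.15] 0.938 [-9.83 -0.92]
```

apply_moves --moves '[[[-0.59, 0, -0.33, 0, 0, 0, 0], [-1.2, 0, -0.62, 0, 0, 0, 0], [-1.83, 0, -0.9, 0, 0, 0, 0], [-2.47, 0, -1.12, 0, 0, 0, 0], [-3, 0, -1.28, 0, 0, 0, 0], [-3, 0, -1.28, 0, 0, 0, 0]]]'

```text
time_s: 25.65
eef_pos: [0.6575, 0.085, 0.1642]
eef_rot: [0.0, 0.992, 0.128, -0.002]
wrist_force: [-2.6, -6.2, -10.2]
opening: 0.176
```

```bash
python3 lev2.py -0.4
```

```text
[0.6575 0.085  0.1642] [  2.7   -0.17 -10.43] 10.78 t -0.008 F tool [-4.   5.3 10.2] [-0.89 -0.62 -0.52] 0.17587002477828326
0.0 [ 0. -0.] 0.062 [-0.66 -0.15] 0.125 [-1.32 -0.26] 0.188 [-1.99 -0.32] 0.25 [-2.66 -0.34] 0.312 [-3.34 -0.33] 0.375 [-4.01 -0.27] 0.438 [-4.67 -0.16] 0.5 [-5.33 -0.02] 0.562 [-5.98  0.16] 0.625 [-6.61  0.39] 0.688 [-7.23  0.65] 0.75 [-7.84  0.96] 0.812 [-8.42  1.29] 0.875 [-8.98  1.67] 0.938 [-9.51  2.08]
```

The grip slips as the lever steepens. I'll release and push the lever the rest of the way with closed fingers from its outer side.

apply_moves --moves '[[[0, 0, 0.2, 0, 0, 0, 0.35], [0, 0, 0, 0, 0, 0, 0.5], [0, 0, 0, 0, 0, 0, 0.5], [0, 0, -3, 0, 0, 0, 0.5], [0, 0, -7, 0, 0, 0, 0.5], [2, 0, -10, 0, 0, 0, 0.3], [5.5, 0, -10, 0, 0, 0, 0], [7.5, 0, -10, 0, 0, 0, 0]]]'

```text
time_s: 26.45
eef_pos: [0.7349, 0.1058, 0.2688]
eef_rot: [0.0, 0.992, 0.128, 0.003]
wrist_force: [0.1, -1.2, -0.9]
opening: 0.002
```

Run:
```python
from h import *
P=[.54423,.05359,-2.88529]
o,p,R=cur(); d=R.inv().apply(p-pose(P,[[-.09,0,.064]])[0])*100; print(p,d,o['opening'])
b=np.ascontiguousarray(camera('side')[180:330,220:390,::-1]); h=cv2.cvtColor(b,cv2.COLOR_BGR2HSV)
m=((h[...,0]<8)|(h[...,0]>174))&(h[...,1]>170)&(h[...,2]>70); ys,xs=np.nonzero(m)
print(len(xs),xs.min()+220,xs.max()+220,ys.min()+180,ys.max()+180,xs.mean()+220,ys.mean()+180,'dir',np.linalg.svd(np.c_[xs-xs.mean(),ys-ys.mean()],full_matrices=False)[2][0])
i0=np.ascontiguousarray(cv2.imread('pics/side0.png')[180:330,220:390]); h=cv2.cvtColor(i0,cv2.COLOR_BGR2HSV)
m=((h[...,0]<8)|(h[...,0]>174))&(h[...,1]>170)&(h[...,2]>70); ys,xs=np.nonzero(m)
print('initial',len(xs),xs.min()+220,xs.max()+220,ys.min()+180,ys.max()+180,xs.mean()+220,ys.mean()+180,'dir',np.linalg.svd(np.c_[xs-xs.mean(),ys-ys.mean()],full_matrices=False)[2][0])
for a in range(50,80,5):
    a_=np.radians(a); print(a,[np.round(proj('side',pose(P,[[-.09-l*np.cos(a_),0,.064+l*np.sin(a_)]]))[0],1).tolist() for l in(.057,.14)])
```

```text
[0.73492874 0.10583312 0.2688106 ] [ 10.89651588  -0.20125432 -20.41491798] 0.0023211339571514813
243 252 271 223 250 261.5679012345679 236.14814814814815 dir [0.51830281 0.85519717]
initial 235 258 274 223 250 266.21702127659574 236.1191489361702 dir [0.41191315 0.91122311]
50 [[265.6, 251.3], [241.5, 226.8]]
55 [[267.1, 250.8], [245.0, 225.5]]
60 [[268.6, 250.5], [248.7, 224.4]]
65 [[270.2, 250.3], [252.9, 223.7]]
70 [[272.0, 250.2], [257.3, 223.3]]
75 [[273.8, 250.2], [261.9, 223.3]]
```

apply_moves --moves '[[[0, 0, 3, 0, 0, 0, 0], [0, 0, 6, 0, 0, 0, 0], [0, 0, 8.9, 0, 0, 0, 0], [-1, 0, 8.9, 0, 0, 0, 0], [-2, 0, 8.9, 0, 0, 0, 0], [-3, 0, 8.9, 0, 0, 0, 0], [-3.6, 0, 8.9, 0, 0, 0, 0], [-4, 0, 8.9, 0, 0, 0, 0]]]'

```text
time_s: 27.3
eef_pos: [0.6943, 0.0951, 0.1777]
eef_rot: [-0.0, 0.992, 0.128, 0.002]
wrist_force: [2.6, 1.5, 1.9]
opening: -0.001
```

apply_moves --moves '[[[-0.3, 0, 0, 0, 0, 0, 0], [-0.6, 0, 0, 0, 0, 0, 0], [-0.9, 0, 0, 0, 0, 0, 0], [-0.9, 0, 0, 0, 0, 0, 0]]]'

```text
time_s: 27.7
eef_pos: [0.6846, 0.0924, 0.1761]
eef_rot: [-0.0, 0.992, 0.128, -0.0]
wrist_force: [1.3, 1.0, 1.5]
opening: 0.001
```

```bash
cat > red.py <<'E'
from h import *
P=[.54423,.05359,-2.88529]
o,p,R=cur(); d=R.inv().apply(p-pose(P,[[-.09,0,.064]])[0])*100; print(p,d,o['opening'],R.inv().apply(o['wrist_force']))
b=np.ascontiguousarray(camera('side')[180:330,220:390,::-1]); h=cv2.cvtColor(b,cv2.COLOR_BGR2HSV)
m=((h[...,0]<8)|(h[...,0]>174))&(h[...,1]>170)&(h[...,2]>70); ys,xs=np.nonzero(m)
print(len(xs),xs.min()+220,xs.max()+220,ys.min()+180,ys.max()+180,xs.mean()+220,ys.mean()+180,'dir',np.linalg.svd(np.c_[xs-xs.mean(),ys-ys.mean()],full_matrices=False)[2][0])
E
python3 red.py
```

```text
[0.68463305 0.09242562 0.17610264] [  5.56011604  -0.20169362 -11.21319054] 0.0006683312313518258 [ 1.52433008 -0.59842915 -1.48141248]
234 258 274 222 250 265.97435897435895 235.93162393162393 dir [0.40111575 0.91602738]
```

apply_moves --moves '[[[-0.1, 0, 0, 0, 0, 0, 0], [-0.3, 0, 0, 0, 0, 0, 0], [-0.4, 0, 0, 0, 0, 0, 0], [-0.4, 0, 0, 0, 0, 0, 0]]]'

```text
time_s: 28.15
eef_pos: [0.6836, 0.0921, 0.1764]
eef_rot: [-0.0, 0.992, 0.128, 0.003]
wrist_force: [14.9, 3.7, -3.9]
opening: 0.005
```

```bash
python3 red.py
```

```text
[0.68363537 0.09211835 0.17636558] [  5.53706201  -0.19187904 -11.19971537] 0.00538498906978458 [15.3762199   0.17413753  4.0304727 ]
234 258 274 222 250 266.2350427350427 236.0 dir [0.39785569 0.91744801]
```

The lever is at its stop: 15 N of resistance and no further motion, and its image centroid of 266.2 matches the initial 266.2. I back off, retreat and do a final look.

apply_moves --moves '[[[1, 0, 0, 0, 0, 0, 0], [3, 0, 0, 0, 0, 0, 0], [5, 0, -1, 0, 0, 0, 0], [5, 0, -5, 0, 0, 0, 0], [5, 0, -9, 0, 0, 0, 0], [5, 1, -12, 0, 0, 0, 0], [5, 5, -12, 0, 0, 0, 0], [5, 9, -12, 0, 0, 0, 0]]]'

```text
time_s: 29.0
eef_pos: [0.7524, 0.0173, 0.2976]
eef_rot: [0.0, 0.992, 0.129, 0.0]
wrist_force: [-0.2, -0.3, -0.8]
opening: 0.001
```

apply_moves --moves '[[[0, 4, 0, 0, 0, 0, 0], [-1, 8, 0, 0, 0, 0, 0], [-3, 12, 0, 0, 0, 0, 0], [-6, 14, 0, 0, 0, 0, 0], [-9, 15, 0, 0, 0, 0, 0], [-9, 15, 0, 0, 0, 0, 0]]]'

```text
time_s: 29.6
eef_pos: [0.6999, -0.1538, 0.2949]
eef_rot: [-0.0, 0.992, 0.125, -0.002]
wrist_force: [0.1, 0.8, 0.5]
opening: -0.0
```

```bash
python3 red.py; python3 -c "
from h import *
a=camera('top')[:,:,::-1]; b=camera('side')[:,:,::-1]
cv2.imwrite('pics/end.png',np.hstack([cv2.resize(a[150:350,130:550],None,fx=.952*1.0,fy=.952*1.0),])) 
A=a[150:350,130:530]; B=b[150:450,170:470]
A=cv2.resize(A,(800,400),interpolation=cv2.INTER_CUBIC)[:,:]; 
o=np.zeros((600,800,3),np.uint8); o[:300,:600]=cv2.resize(A,(600,300)); o[300:,:300]=B; o[300:,300:600]=cv2.imread('pics/side0.png')[150:450,170:470]
cv2.imwrite('pics/end.png',o)"
```

```text
[ 0.69990354 -0.1537616   0.29494672] [  0.81436632  23.96523938 -23.13471681] -6.605086405682346e-06 [ 0.35338291 -0.78582404 -0.5132466 ]
232 258 274 223 250 266.19827586206895 236.20258620689657 dir [0.41588975 0.90941504]
```

View pics/end.png

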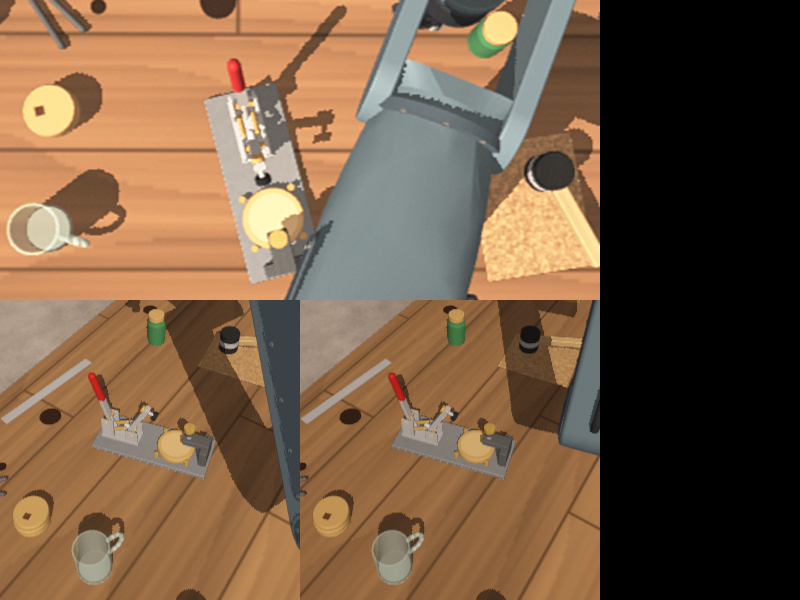

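The final view, lower left, matches the initial one, lower right. The lever is up at (97,385), the pad is raised, the lid is in its nest, the punch is up, the mallet is upright on the mat, and the mug, jar and stacked lids are unmoved. The robot is clear of everything.

```bash
python3 -c "
from bench import *
print(hand_in())"
```

```text
the job is handed in; nothing more can be done
None
```

The job is done and handed in at about 30 s of the 72 s allowed; the hand-in gave no verdict.

- **Clamp:** I pressed the red lever down until it locked at its stop. The picture showed the lever level and the pad on the lid.
- **Punch:** I pressed the punch down slowly with the mallet head. Net force reached about 28 N, against the 6.4 N needed for full travel, after about 10 mm of travel from first contact. Pictures show it down under the head, then sprung back, with the clamp still locked.
- **Mallet:** It stands on its head on the cork mat, within a few millimetres of where it started.
- **Lever back up:** My grip slipped twice on the way up, so I regripped once. For the last 7° I released the lever and pushed it to its stop with closed fingers, about 15 N at the end.

**Last checks:** The lever's position in the side picture matches the start to within 0.1 px. The lid is in its nest, the mug, jar and stacked lids show no visible shift, and the robot is touching nothing. No final check failed. The one disagreement was during the lift, when my position-based lever angle read too far open because of the slipping; the pictures corrected it.

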